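Seat the adapter board on the banding wheel's three pins

TASK

The square wooden adapter board has been left lying on top of the banding wheel's three locating pins, off centre and turned the wrong way. Slide and turn it on the wheel until its three holes drop over the pins, and press it down until it rests flush and still on the wheel head, then let go. Leave the fresh pots, the insert tile, the brush and the puck where they stand.

Things in the scene. Friction and masses are not known exactly. Their poses are not given: they have to be found in the camera images.
- wheel: Dark cast-iron banding wheel, its 180 mm foot fixed to the table; origin at the foot's centre on the table, z up. It carries a braked round head, 240 mm across and 20 mm thick, flat top 100 mm above the table. The foot has a small red brake tab on its +x side. How far the head was turned when braked is NOT measured.
- wheel_top (a point): Centre of the head's flat top, axes as the foot's. Three brass pins stand on it at radius 88 mm, 120 deg apart: 10 mm across, 10 mm high, top 3 mm tapering to 6 mm. One pin lies anywhere within 0.3 rad either side of the +x axis, the others at +-120 deg from it. The board hides them: find the angle by feel or sight; the board drops 10 mm when holes meet pins.
- adapter: Loose square board of light wood, 224 x 224 x 14 mm, 0.3 to 0.65 kg; origin at the centre of its underside, z up, x and y along its edges. It starts level on the pin tops (underside 10 mm above the head), centre up to 23 mm off the wheel's axis, its x axis 0.65 to 1.44 rad anticlockwise, from above, of the wheel's x axis. Three holes as in adapter_window.
- adapter_window (a point): Centre of the board's square through window, level with its top face (14 mm above the underside), axes as the board's. Window 80 x 80 mm, sides along x and y: fingers can reach in and push or spread against its walls. Three 12.5 mm through holes at radius 88 mm from here, one on the +x axis and two at +-120 deg: it fits in three ways round.
- beaker_a: Fresh dark clay beaker, 72 mm wide, 78 mm high, origin under its base. Leave alone.
- beaker_b: Fresh dark clay beaker, 70 mm wide, 75 mm high, origin under its base. Leave alone.
- bowl: Fresh brown clay bowl, 90 mm wide, 45 mm high, origin under its base. Leave alone.
- vase: Fresh dark clay bottle vase, 104 mm wide, 118 mm high, origin under its base. Leave alone.
- insert: Loose square plywood insert tile, 77 x 77 x 12 mm, lying on the table, origin under its centre. Leave alone.
- brush: Glaze brush lying on the table, wooden handle. Leave alone.
- puck: Black rubber puck, 48 mm wide, 35 mm high, origin under its base. Leave alone.
There are look-alikes about, which are no part of the job. Of the things that look like the wheel, the larger one is meant.

How it is judged (in metres and radians):
At the end, for the whole second after the job is handed in: The adapter board lies on all three pins: its underside within 1.5 mm of the wheel head's top, tilted by less than 0.015 rad, its centre within 4 mm of the wheel's axis, at rest and released (z of adapter in the frame of wheel_top between -0.003 and 0.0015 m and horizontal distance between adapter and wheel_top below 0.004 m and angle between adapter's own z axis and vertical below 0.015 rad and linear speed of adapter below 0.01 m/s); the robot touches nothing.
It fails at once if a fresh pot, the insert tile, the brush or the puck is moved by more than 25 mm (distance of any of beaker_a, beaker_b, bowl, vase, insert, brush, puck from where it was at the start of the episode above 0.025 m).
It fails at once if a fresh pot is tipped over (angle between any of beaker_a, beaker_b, bowl, vase's own z axis and vertical above 0.5 rad).
It also fails if it takes over 72 s, if anything falls off the work surface, if the arm or the gripper's body presses on something with over 40 N, if the wrist force passes 120 N, or if a joint passes its speed limit or range.

ROBOT

A 6-joint arm with a two-finger parallel gripper is mounted at the origin on the work surface. World frame = base frame: x ahead of the robot, y to its left, z up, the work surface at z = 0. Lengths are in m, angles in degrees, forces in N, time in s.
With the tool pointing down it reaches from about 0.25 to 0.725 m from the base axis. Payload 9.7 kg.
Tool frame: the origin (TCP) lies midway between the tips of the shut fingers; the grasp point (between the pads) lies bot.hold_point_z behind it (bot.hold_point_z is the distance from the TCP to the grasp point, in m); z points along the fingers, y is the line along which they close (so a half turn about z gives the same grasp; the last joint's range is limited). The gripper opens to 85 mm and grips with 20 to 120 N. Pads are 22 mm wide; open, the fingers measure 114 mm over their backs; the gripper's body (76 mm by 85 mm) begins 54 mm behind the grasp point. The pads swing forward as they close: fully open they stand 13 mm farther back than shut.
Start: joints at [68.354, 4.979, 10.078, 95.1, 0, 90], TCP at [0.203, 0.511, 0.231] pointing down, gripper open.
Joint ranges: [-179.16, 179.16], [-48.56, 103.87], [-65.8, 70.77], [-126.05, 130.52], [-82.76, 87.17], [-180, 180]. Speed limits (degrees/s): [127.2, 127.2, 147.25, 180, 180, 180].

INTERFACE

Orientations are given as [roll, pitch, yaw] about the fixed x, y, z axes, in that order (R = Rz(yaw) Ry(pitch) Rx(roll)).
In Python, from workcell import bot, camera, camera_model, ticket gives the robot as it stands.
- The arm moves only by the tool send_rows, never from a script. Its argument "targets" is text: rows parted by semicolons, each of 5 numbers parted by spaces: the shift along the tool's x, y, z in mm, then the turn about the tool's z in degrees, then the closure in counts, from 0 (fully open) to 255 (shut). A call has 1 to 20 rows; each row is the pose to reach, as a shift and turn from the pose commanded when the call began, along the tool's axes at that moment; what a row does not reach only later rows make up. A row lasts 1/8 s, in which the tool goes at most 62.5 mm and 10.7 degrees, less where a joint would pass 70% of its speed; a pose out of reach is approached as far as the arm can. A call with a gripper value outside its range is refused whole. The fingers move at their own pace and stop on an object; "newtons" is the grip in N (left out, the last holds). Time passes only in rows, so rows that repeat a pose let the fingers close. It gives the time, the measured TCP pose, the force, the opening and the grip force at its end, in the units of the state.
- bot.get_obs(): the state, without advancing time (a new reading comes with each control period).
- camera(name): name is "side" or "top" or "wrist"; returns the picture (420x560x3 uint8, blue, green, red); there is no depth.
- camera_model(name): a dict with "K" (3x3 intrinsics, pixels), "dist_coeffs" ([k1, k2, p1, p2, k3] as OpenCV has them; the pictures are not rectified), "pose" (4x4, takes a point from camera to world coordinates); the wrist camera has in their place "T_tool_cam" (4x4, takes a point from camera to tool coordinates, whose origin is the TCP and whose axes are the flange's). Camera axes: x right, y down, z forward; pixel columns grow to the right and rows downward; lengths in m; the calibration is good to about 2 mm. A picture is of the moment at which its call begins: read the wrist's pose just before it. camera_model takes no time and is no camera call.
- ticket.job_done(): hands the job in; it is judged then, once.
The state is a dict: "time": time; "q": joint angles; "qd": joint speeds; "joint_efforts": joint torques, N m; "ee_pos": TCP position; "tcp_rot": TCP orientation; "wrist_force": force on the tool from outside, world axes, zero at the start; "torque": the same for the moment, N m; "opening": finger opening in m; "grasp_force": force on a finger pad.
Only numpy, scipy, OpenCV 4.12 (cv2) and the standard library are available. Lean on these libraries where they do the work, as an engineer would, in place of code of your own. Each camera call takes 0.05 s, during which the arm holds its last target. There are 200 camera calls.

## Working session

There is one attempt and no reset: what is moved stays moved. The work goes in short steps, Python scripts to look and compute and a tool call to move; the robot and the scene stay as the last step left them, time stands still between calls to the robot, and variables do not carry over. Pictures are saved under pics/ and viewed, at most 13 in all, crops included, and the job is handed in when it is done.

Besides the shell and the picture viewer there is one more tool, called after "Call:" as name(argument=value, ...) on one line, values as JSON. send_rows: Moves the arm, as the interface text tells. Its arguments: {"type":"object","properties":{"targets":{"type":"string"},"newtons":{"type":"number"}},"required":["targets"]}

```bash
mkdir -p pics; ls; python3 - <<'E'
from workcell import bot,camera,camera_model
import cv2,numpy as np
o=bot.get_obs();print(o,bot.hold_point_z)
a=camera("top");b=camera("wrist")
for n in("top","side","wrist"):print(n,{k:np.round(np.array(v),4).tolist() for k,v in camera_model(n).items() if k in("K","dist_coeffs","pose","T_tool_cam")})
cv2.imwrite("pics/top.png",a);cv2.imwrite("pics/w.png",b)
E
```

```text
pics
{'time': 0.0, 'q': array([6.83538471e+01, 5.01129887e+00, 1.00332907e+01, 9.50989113e+01,
       1.53795163e-04, 9.00000046e+01]), 'qd': array([-0.05947659, -0.03044506, -0.02560592,  0.17433873,  0.00048316,
        0.0411343 ]), 'joint_efforts': array([-2.57273787e-03, -5.20389926e+01,  4.64797425e+01,  1.64941692e-02,
       -1.49010075e-04,  1.37696393e-06]), 'ee_pos': array([0.2027943 , 0.51099902, 0.23057074]), 'tcp_rot': array([-1.79923081e+02, -1.53788829e-04,  1.58353842e+02]), 'wrist_force': array([-0.25402345,  0.25660217,  0.90655979]), 'torque': array([-0.00574613, -0.01365425, -0.0216291 ]), 'grasp_force': 0.0, 'opening': 0.08524469178962682} 0.0187
top {'K': [[456.6567, 0.0, 280.4578], [0.0, 456.6567, 205.0337], [0.0, 0.0, 1.0]], 'dist_coeffs': [-0.0235, 0.0, 0.0, 0.0, 0.0], 'pose': [[0.0278, -0.9909, 0.1318, 0.3268], [-0.9995, -0.0293, -0.0098, 0.063], [0.0135, -0.1315, -0.9912, 1.213], [0.0, 0.0, 0.0, 1.0]]}
side {'K': [[494.8255, 0.0, 278.2588], [0.0, 494.8255, 201.7677], [0.0, 0.0, 1.0]], 'dist_coeffs': [-0.1845, 0.0, 0.0, 0.0, 0.0], 'pose': [[0.951, -0.2076, 0.2292, 0.1739], [-0.3085, -0.6881, 0.6567, -0.8955], [0.0214, -0.6952, -0.7185, 1.1589], [0.0, 0.0, 0.0, 1.0]]}
wrist {'K': [[320.1093, 0.0, 286.4437], [0.0, 320.1093, 209.8231], [0.0, 0.0, 1.0]], 'dist_coeffs': [-0.0348, 0.0, 0.0, 0.0, 0.0], 'T_tool_cam': [[-0.0007, -0.9545, -0.2982, 0.0768], [1.0, -0.0006, -0.0006, 0.0003], [0.0004, -0.2982, 0.9545, -0.1419], [0.0, 0.0, 0.0, 1.0]]}
```

View pics/top.png

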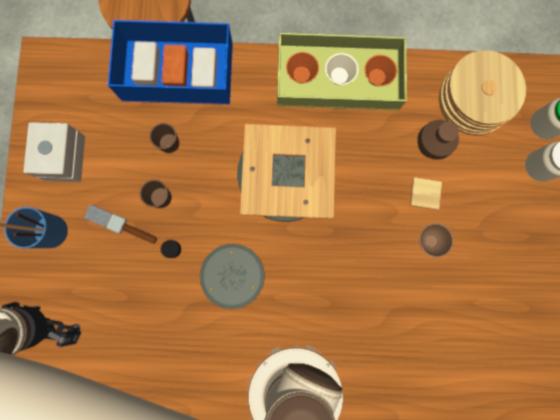

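View pics/w.png

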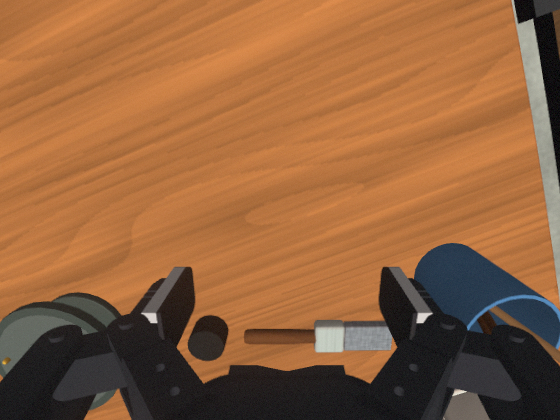

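The top view shows the board at about (288,171), with holes at (252,168), (307,141) and (305,202). Dark head edges show at its left and bottom. Next I'll check the side view and print coarse positions.

```bash
cat > h.py <<'E'
from workcell import bot,camera,camera_model,ticket
import cv2,numpy as np
from scipy.spatial.transform import Rotation as Ro
def pose(name):
    m=camera_model(name)
    if name!="wrist": return m,np.array(m["pose"])
    o=bot.get_obs();T=np.eye(4);T[:3,:3]=Ro.from_euler("xyz",o["tcp_rot"],degrees=True).as_matrix();T[:3,3]=o["ee_pos"]
    return m,T@np.array(m["T_tool_cam"])
def cast(m,P,px,z):
    u=cv2.undistortPoints(np.array(px,float).reshape(-1,1,2),np.array(m["K"]),np.array(m["dist_coeffs"]))[:,0]
    d=np.c_[u,np.ones(len(u))]@P[:3,:3].T
    return P[:3,3]+d*((z-P[2,3])/d[:,2])[:,None]
def circ(p):
    A=np.c_[2*p[:,:2],np.ones(len(p))];s=np.linalg.lstsq(A,(p[:,:2]**2).sum(1),rcond=None)[0]
    return s[:2],np.sqrt(s[2]+s[:2]@s[:2])
E
python3 - <<'E'
from h import *
m,P=pose("top")
print(cast(m,P,[(288,171),(252,168),(307,141),(305,202),(241,125),(336,125),(334,217),(240,214)],.124).round(3))
print(cast(m,P,[(238,175),(285,221)],.1).round(3))
a=camera("side");cv2.imwrite("pics/side.png",a)
E
```

```text
[[ 0.556  0.036  0.124]
 [ 0.56   0.124  0.124]
 [ 0.632 -0.008  0.124]
 [ 0.481 -0.007  0.124]
 [ 0.667  0.155  0.124]
 [ 0.675 -0.079  0.124]
 [ 0.446 -0.077  0.124]
 [ 0.447  0.149  0.124]]
[[0.547 0.159 0.1  ]
 [0.436 0.04  0.1  ]]
```

View pics/side.png

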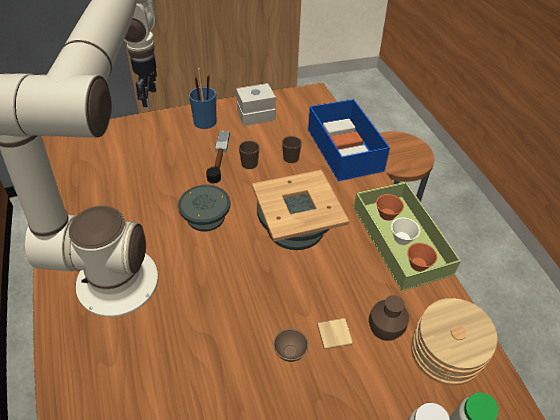

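The side view shows the board at about (300,205) with a slice of the head below it. The tab is hidden on the far side. I'll go to the far side and look back with the wrist camera for the tab.

Call:
send_rows(targets="-60 -17 0 10 0;-120 -35 0 20 0;-175 -51 0 30 0;-230 -67 0 40 0;-285 -83 0 50 0;-340 -99 0 60 0;-390 -114 0 70 0;-440 -128 0 80 0;-480 -140 0 90 0;-520 -151 0 100 0;-550 -160 10 110 0;-570 -166 20 120 0;-580 -169 30 128 0;-580 -169 30 128 0;-580 -169 30 128 0;-580 -169 30 128 0")

```text
time: 2.15
ee_pos: [0.6794, 0.1407, 0.2021]
tcp_rot: [180.0, -0.1, 30.5]
wrist_force: [0.7, 0.3, -0.3]
opening: 0.0853
grasp_force: 0.0
```

```bash
python3 - <<'E'
from h import *
o=bot.get_obs();print(o["time"],o["ee_pos"],o["tcp_rot"],o["q"].round(1))
m,P=pose("wrist");a=camera("wrist");cv2.imwrite("pics/w2.png",a)
h=cv2.cvtColor(a,cv2.COLOR_BGR2HSV)
r=((h[...,0]<6)|(h[...,0]>174))&(h[...,1]>150)&(h[...,2]>70)
n,l,s,c=cv2.connectedComponentsWithStats(r.astype(np.uint8))
for i in range(1,n):
    if s[i,4]>15: print(s[i],c[i],cast(m,P,[c[i]],.015))
E
```

```text
2.15 [0.67944364 0.14071164 0.20209539] [ 1.79984550e+02 -5.20059889e-02  3.04906807e+01] [ 11.7  25.6  31.9  96.2   0.  161.2]
[341 244  12   5  22] [345.77272727 245.90909091] [[0.65339499 0.04907759 0.015     ]]
```

View pics/w2.png

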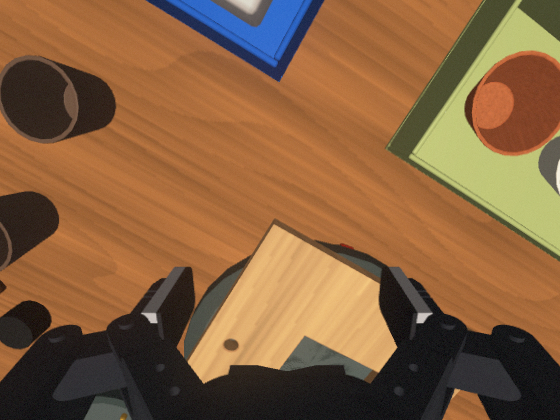

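The red tab shows at (346,246), which puts the wheel's +x at about 6° in the world. The board is at about 88°, so a turn of +22..57° anticlockwise should seat it. Next is a view from above for the head circle and the board.

Call:
send_rows(targets="-30 11 -16 -10 0;-60 22 -32 -20 0;-90 33 -48 -30 0;-120 45 -65 -40 0;-150 56 -81 -50 0;-183 68 -98 -57.5 0;-183 68 -98 -57.5 0;-183 68 -98 -57.5 0;-183 68 -98 -57.5 0")

```text
time: 3.32
ee_pos: [0.5564, -0.0103, 0.2984]
tcp_rot: [-179.9, -0.0, 87.9]
wrist_force: [0.2, -0.1, -0.2]
opening: 0.0856
grasp_force: 0.0
```

```bash
python3 - <<'E'
from h import *
o=bot.get_obs();print(o["time"],o["ee_pos"],o["tcp_rot"],o["q"].round(1))
m,P=pose("wrist");a=camera("wrist");cv2.imwrite("pics/w3.png",a)
h=cv2.cvtColor(a,cv2.COLOR_BGR2HSV)
for p in [(280,100),(280,150),(60,150),(180,10)]:print(p,h[p[1],p[0]])
E
```

```text
3.325 [ 0.55635777 -0.01025662  0.29841576] [-1.79933736e+02 -5.24374797e-03  8.78625670e+01] [ -1.1   8.2  21.1 103.1   0.   91.1]
(280, 100) [ 27  20 113]
(280, 150) [ 40  22 105]
(60, 150) [ 14 168 155]
(180, 10) [ 14 165 153]
```

View pics/w3.png

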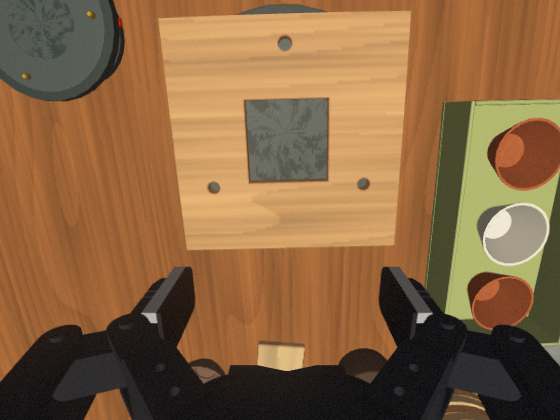

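The wrist view shows the board centre at about (286,140), holes at (285,43), (214,187) and (363,184), and the head arc above the top edge at row 5. I'll measure the board from its holes and the head from its visible arcs.

```bash
cat > meas.py <<'E'
from h import *
def board(a,m,P,zt,guess=None):
    h=cv2.cvtColor(a,cv2.COLOR_BGR2HSV)
    w=((h[...,0]>8)&(h[...,0]<28)&(h[...,1]>40)&(h[...,2]>175)).astype(np.uint8)
    w=cv2.morphologyEx(w,cv2.MORPH_OPEN,np.ones((3,3)))
    cs,hi=cv2.findContours(w,cv2.RETR_CCOMP,cv2.CHAIN_APPROX_NONE)
    out=[]
    k=max((i for i in range(len(cs)) if hi[0][i][3]<0),key=lambda i:cv2.contourArea(cs[i]))
    for i in range(len(cs)):
        if hi[0][i][3]==k and cv2.contourArea(cs[i])>15:
            M=cv2.moments(cs[i]);out.append((cv2.contourArea(cs[i]),M["m10"]/M["m00"],M["m01"]/M["m00"]))
    out=np.array(out)
    return cs[k],out,cast(m,P,out[:,1:],zt)
E
python3 - <<'E'
from meas import *
m,P=pose("wrist");a=cv2.imread("pics/w3.png")
c,o,p=board(a,m,P,.124);print(c[:,0].min(0),c[:,0].max(0));print(np.c_[o,p].round(4))
R=[]
h=cv2.cvtColor(a,cv2.COLOR_BGR2HSV)
# arc in w3: first low-saturation pixel down each column
px=[]
for x in range(248,324,4):
    col=h[0:16,x,1];j=np.where(col<90)[0]
    if len(j):px.append((x,j[0]-.5))
q=cast(m,P,px,.1);R.append(q);print("w3",np.array(px)[::5],q[::5].round(4).tolist())
mt,Pt=pose("top");t=cv2.imread("pics/top.png");ht=cv2.cvtColor(t,cv2.COLOR_BGR2HSV)
print(ht[175,230:246].tolist());print(ht[212:226,285].tolist())
px=[]
for y in range(158,192,3):
    j=np.where(ht[y,228:245,1]<110)[0]
    if len(j):px.append((228+j[0]-.5,y))
q=cast(mt,Pt,px,.1);R.append(q);print("left",px[::4],q[::4].round(4).tolist())
px=[]
for x in range(270,304,3):
    j=np.where(ht[210:228,x,1]<110)[0]
    if len(j):px.append((x,210+j[-1]+.5))
for z in(.1,.08):
  q=cast(mt,Pt,px,z);print("bot",z,px[::4],q[::4].round(4).tolist())
R.append(q)
from scipy.optimize import least_squares
for S in(R,R[:2],R[1:],[R[0],R[2]]):
  Q=np.vstack(S);f=least_squares(lambda c:np.hypot(*(Q[:,:2]-c).T)-.12,[.556,.038],loss="soft_l1",f_scale=.001);print(f.x.round(4),np.abs(f.fun).mean().round(4))
E
```

```text
[158  10] [410 292]
[[ 1.375000e+02  2.133988e+02  1.873139e+02  4.815000e-01 -5.800000e-03
   1.240000e-01]
 [ 1.455000e+02  3.631019e+02  1.836609e+02  6.333000e-01 -7.700000e-03
   1.240000e-01]
 [ 7.072000e+03  2.870968e+02  1.396440e+02  5.581000e-01  3.880000e-02
   1.240000e-01]
 [ 1.990000e+02  2.845000e+02  4.250000e+01  5.589000e-01  1.248000e-01
   1.240000e-01]]
w3 [[248.   10.5]
 [268.    4.5]
 [288.    4.5]
 [308.    6.5]] [[0.5256, 0.1583, 0.1], [0.5448, 0.1626, 0.1], [0.5635, 0.1619, 0.1], [0.5823, 0.1595, 0.1]]
[[14, 181, 199], [14, 181, 200], [14, 183, 201], [14, 181, 201], [14, 181, 202], [14, 180, 201], [14, 171, 185], [15, 118, 130], [34, 38, 94], [51, 27, 93], [45, 32, 95], [19, 78, 127], [17, 124, 199], [17, 135, 231], [18, 134, 237], [19, 132, 240]]
[[17, 138, 227], [17, 138, 226], [17, 138, 224], [16, 139, 207], [17, 121, 164], [21, 64, 115], [42, 33, 101], [46, 28, 99], [24, 45, 91], [14, 132, 116], [14, 174, 154], [14, 181, 172], [14, 182, 170], [14, 180, 164]]
left [(np.float64(239.5), 158), (np.float64(237.5), 170), (np.float64(237.5), 182)] [[0.5899, 0.1573, 0.1], [0.5593, 0.161, 0.1], [0.5291, 0.1598, 0.1]]
bot 0.1 [(270, np.float64(218.5)), (282, np.float64(220.5)), (294, np.float64(219.5))] [[0.4408, 0.0767, 0.1], [0.4368, 0.0472, 0.1], [0.4401, 0.0179, 0.1]]
bot 0.08 [(270, np.float64(218.5)), (282, np.float64(220.5)), (294, np.float64(219.5))] [[0.4429, 0.0769, 0.08], [0.4387, 0.0469, 0.08], [0.4421, 0.017, 0.08]]
[0.5579 0.0423] 0.0005
[0.5563 0.0423] 0.0004
[0.5581 0.042 ] 0.0006
[0.558  0.0425] 0.0005
```

Wheel axis ≈ (.558,.042), board centre ≈ (.558,.037) and board yaw ≈ 89.3°, all consistent with the given sizes. I'll go into the window with the fingers part-closed, then spread gently.

Call:
send_rows(targets="15 0 30 -1.4 140;35 0 70 -1.4 140;48 0 110 -1.4 140;48 0 140 -1.4 140;48 0 140 -1.4 140;48 0 160 -1.4 140;48 0 180 -1.4 140;48 0 193 -1.4 140;48 0 193 -1.4 140;48 0 193 -1.4 140", newtons=20)

```text
time: 4.62
ee_pos: [0.5584, 0.037, 0.1074]
tcp_rot: [179.9, -0.0, 89.3]
wrist_force: [0.9, 0.4, 0.6]
opening: 0.0387
grasp_force: 0.0
```

Call:
send_rows(targets="0 0 0 0 120;0 0 0 0 100;0 0 0 0 80;0 0 0 0 60;0 0 0 0 60")

```text
time: 5.25
ee_pos: [0.5581, 0.037, 0.1065]
tcp_rot: [180.0, -0.0, 89.2]
wrist_force: [1.1, -0.0, 2.3]
opening: 0.0539
grasp_force: 20.9
```

```bash
python3 - <<'E'
from h import *
o=bot.get_obs();print({k:np.round(v,3) for k,v in o.items()})
a=camera("wrist");b=camera("top")[90:260,200:380];b=cv2.resize(b,(593,560),interpolation=cv2.INTER_CUBIC)
cv2.imwrite("pics/w4.png",a)
E
```

```text
{'time': np.float64(5.25), 'q': array([ 3.7910e+00,  5.5620e+00, -3.0830e+00,  8.1325e+01, -1.0000e-03,
        9.4542e+01]), 'qd': array([ 0.021, -0.014, -0.073,  0.042, -0.076,  0.105]), 'joint_efforts': array([ 1.3000e-02, -5.2149e+01,  4.5769e+01,  3.8300e-01,  1.2000e-02,
       -6.0000e-03]), 'ee_pos': array([0.558, 0.037, 0.107]), 'tcp_rot': array([ 1.7997e+02, -1.0000e-03,  8.9249e+01]), 'wrist_force': array([ 1.119, -0.03 ,  2.323]), 'torque': array([-0.002, -0.218,  0.009]), 'grasp_force': np.float64(20.928), 'opening': np.float64(0.054)}
```

View pics/w4.png

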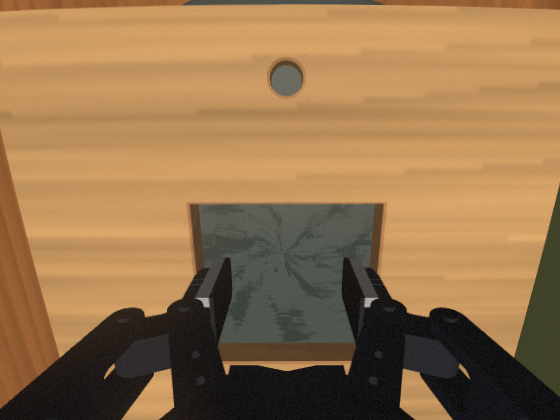

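The fingers are spread on the window walls (grip 21 N), and the hole at (286,78) lets me see beneath. I'll centre the board on the axis and turn it 20° anticlockwise, then look through the hole.

Call:
send_rows(targets="2.5 0 0 0 60;5 0 0 0 60;5 0 0 -3 60;5 0 0 -6 60;5 0 0 -9 60;5 0 0 -12 60;5 0 0 -15 60;5 0 0 -18 60;5 0 0 -20 60;5 0 0 -20 60")

```text
time: 6.6
ee_pos: [0.558, 0.0424, 0.1064]
tcp_rot: [180.0, -0.0, 109.3]
wrist_force: [-0.4, 1.4, 3.4]
opening: 0.0539
grasp_force: 21.5
```

```bash
python3 - <<'E'
from h import *
m,P=pose("wrist");a=camera("wrist");cv2.imwrite("pics/w5.png",a)
o=bot.get_obs();print({k:np.round(o[k],3) for k in("time","ee_pos","tcp_rot","wrist_force","torque","opening","grasp_force")})
b=camera("top");cv2.imwrite("pics/t5.png",b)
c1=cv2.resize(a[40:120,230:340],(440,320),interpolation=cv2.INTER_CUBIC)
c2=cv2.resize(b[100:240,220:360],(440,440),interpolation=cv2.INTER_CUBIC)
c3=cv2.resize(a[190:350,180:390],(350,267))
v=np.zeros((590,795,3),np.uint8);v[:320,:440]=c1;v[:440,450:790]=c2[:,50:390];v[322:589,:350]=c3;cv2.imwrite("pics/c5.png",v)
E
```

```text
{'time': np.float64(6.65), 'ee_pos': array([0.558, 0.042, 0.106]), 'tcp_rot': array([ 1.79973e+02, -3.50000e-02,  1.09255e+02]), 'wrist_force': array([0.28 , 1.907, 4.375]), 'torque': array([ 0.409, -0.144,  0.06 ]), 'opening': np.float64(0.054), 'grasp_force': np.float64(21.494)}
```

View pics/c5.png

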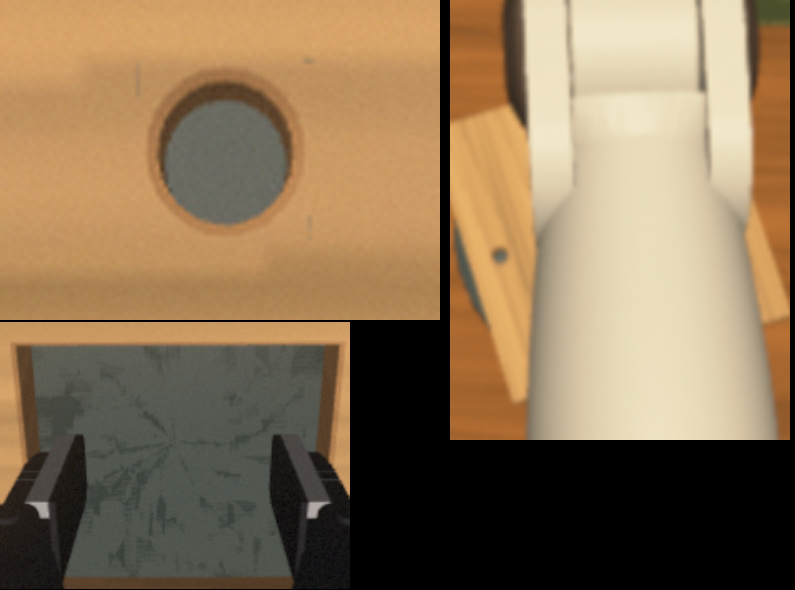

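The board follows the turn. The hole shows only grey head, and the spoke pattern's centre is at about (285,263). I'll check the axis from that pattern and keep turning, watching for brass in the hole.

Call:
send_rows(targets="0 0 0 -2.5 60;0 0 0 -5 60;0 0 0 -7 60;0 0 0 -7 60")

```text
time: 7.2
ee_pos: [0.558, 0.042, 0.1064]
tcp_rot: [180.0, 0.0, 116.3]
wrist_force: [0.1, 0.3, 4.9]
opening: 0.054
grasp_force: 21.7
```

```bash
cat > look.py <<'E'
from h import *
import sys
m,P=pose("wrist");o=bot.get_obs();a=camera("wrist");cv2.imwrite(f"pics/l{o['time']:.2f}.png",a)
print({k:np.round(o[k],3).tolist() for k in("time","ee_pos","tcp_rot","wrist_force","torque","opening")})
h=cv2.cvtColor(a,cv2.COLOR_BGR2HSV).astype(int);r=h[55:105,260:312]
g=(r[...,1]<60).astype(np.uint8)
print("grey px",g.sum(),"centroid",np.argwhere(g).mean(0)[::-1]+[260,55])
for y in range(62,100,3):print(" ".join(f"{r[y-55,x-260,0]:2d}/{r[y-55,x-260,1]:3d}/{r[y-55,x-260,2]:3d}" for x in range(270,304,4)))
E
python3 look.py; python3 - <<'E'
from h import *
m,P=pose("wrist")
# spoke centre seen in earlier picture at TCP (.558,.0424,.1064), yaw 109.3
T=np.eye(4);T[:3,:3]=Ro.from_euler("xyz",[180,0,109.25],degrees=True).as_matrix();T[:3,3]=[.558,.0422,.1064]
print(cast(m,T@np.array(m["T_tool_cam"]),[(285,262.6)],.1))
E
```

```text
{'time': 7.2, 'ee_pos': [0.558, 0.042, 0.106], 'tcp_rot': [179.988, 0.011, 116.25], 'wrist_force': [0.055, 0.33, 4.894], 'torque': [0.021, -0.16, 0.032], 'opening': 0.054}
grey px 725 centroid [285.99310345  80.18068966]
16/130/187 14/141/161 15/137/127 14/132/ 87 15/133/ 88 14/130/ 90 15/141/132 15/142/167 15/129/190
15/131/179 14/139/132 15/132/ 91 17/ 90/ 96 18/ 45/102 15/ 77/ 99 15/136/ 94 14/138/139 15/132/187
15/143/162 14/132/ 91 22/ 44/105 32/ 30/110 30/ 23/109 30/ 21/109 23/ 32/105 15/134/ 97 14/140/173
14/135/153 17/ 63/102 25/ 26/107 35/ 27/112 38/ 26/109 28/ 31/108 30/ 24/106 15/ 78/101 14/141/154
16/140/100 28/ 30/112 30/ 28/108 30/ 21/110 23/ 28/109 25/ 30/110 35/ 28/110 30/ 29/107 15/144/115
14/138/ 94 30/ 17/105 33/ 28/108 30/ 26/109 30/ 23/109 26/ 20/104 25/ 29/105 30/ 24/105 14/132/106
15/138/ 94 30/ 25/110 28/ 30/109 30/ 24/106 25/ 31/108 33/ 24/107 30/ 24/106 33/ 24/108 14/139/108
15/145/132 27/ 26/109 25/ 25/110 33/ 24/107 30/ 21/108 30/ 24/106 33/ 28/109 30/ 21/107 16/144/126
15/142/180 33/ 29/106 30/ 22/106 33/ 26/107 28/ 29/107 25/ 26/107 27/ 26/108 24/ 24/105 15/142/189
14/138/183 23/ 31/108 30/ 25/101 30/ 26/108 27/ 24/106 23/ 31/107 30/ 24/107 24/ 32/110 15/142/188
16/130/202 14/143/182 30/ 28/110 30/ 24/106 33/ 26/107 35/ 28/111 30/ 27/105 14/148/188 15/124/206
16/132/199 15/129/202 14/140/180 17/ 81/136 18/ 34/114 18/ 67/125 14/141/190 15/129/204 15/127/203
16/129/197 16/129/195 15/127/200 15/139/189 14/139/184 15/137/190 15/128/197 15/127/201 16/127/200
[[0.55630731 0.04381327 0.1       ]]
```

The hole still shows only grey head. The spoke centre gives an axis of (.5563,.0438), within 2 mm of the earlier estimate. I'll continue turning.

Call:
send_rows(targets="0 0 0 -2.5 60;0 0 0 -5 60;0 0 0 -7 60;0 0 0 -7 60")

```text
time: 7.75
ee_pos: [0.558, 0.042, 0.1061]
tcp_rot: [-180.0, 0.0, 123.3]
wrist_force: [2.0, -1.3, 2.9]
opening: 0.0538
grasp_force: 21.6
```

```bash
sed -i '/^for y/d' look.py; python3 look.py
```

```text
{'time': 7.75, 'ee_pos': [0.558, 0.042, 0.106], 'tcp_rot': [-180.0, 0.005, 123.259], 'wrist_force': [2.027, -1.287, 2.885], 'torque': [-0.005, -0.624, 0.179], 'opening': 0.054}
grey px 368 centroid [290.41032609  83.80163043]
```

```bash
python3 - <<'E'
import cv2
a=cv2.imread("pics/l7.75.png");cv2.imwrite("pics/c7.png",cv2.resize(a[45:115,240:330],(720,560),interpolation=cv2.INTER_CUBIC))
E
```

```text
(no output)
```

View pics/c7.png

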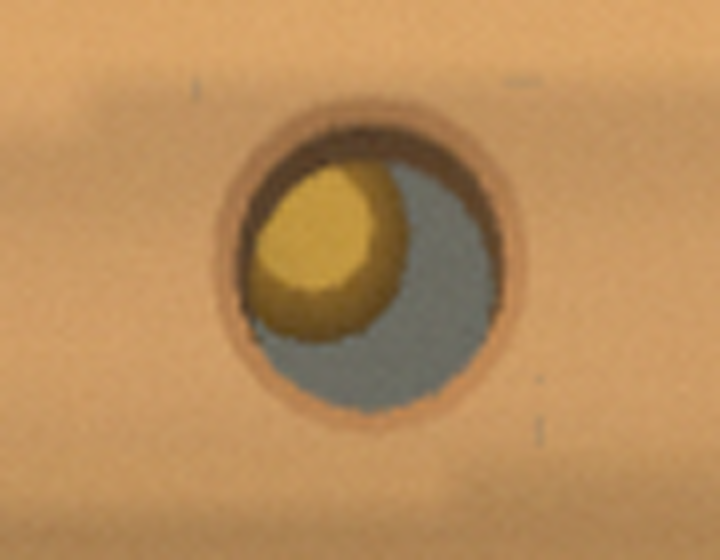

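```bash
python3 - <<'E'
from h import *
m,P=pose("wrist")
R=P[:3,:3];o=bot.get_obs()
pin=cast(m,P,[(279,73.5)],.110)[0];hole=cast(m,P,[(286.1,78.3)],.124)[0]
Rt=Ro.from_euler("xyz",o["tcp_rot"],degrees=True).as_matrix()
for n,p in(("pin",pin),("hole",hole)):print(n,p.round(4),((p-o["ee_pos"])@Rt*1000).round(1))
ax=np.array([.5572,.0428]);print(np.degrees(np.arctan2(*(pin[:2]-ax)[::-1])),np.hypot(*(pin[:2]-ax)),np.degrees(np.arctan2(*(hole[:2]-o["ee_pos"][:2])[::-1])))
E
```

```text
pin [0.5055 0.1163 0.11  ] [90.9 -3.2 -3.8]
hole [0.5096 0.1153 0.124 ] [ 87.9  -0.3 -17.8]
125.11736281138154 0.08985711056175116 123.43306065216825
```

The crop shows the brass pin's top disc at (312,228), up and left of the hole centre at (369,266). The board therefore needs about +2.9 mm along tool x, which agrees with the spoke centre, and about 1.9° more turn.

Call:
send_rows(targets="1.5 0 0 0 60;3 0 0 0 60;3 0 0 -1 60;3 0 0 -1.9 60;3 0 0 -1.9 60;3 0 0 -1.9 60")

```text
time: 8.55
ee_pos: [0.5562, 0.0445, 0.1062]
tcp_rot: [-180.0, -0.0, 125.2]
wrist_force: [0.2, 0.2, -5.4]
opening: 0.0542
grasp_force: 21.2
```

```bash
python3 look.py; python3 - <<'E'
import cv2,glob
f=sorted(glob.glob("pics/l8*.png"))[-1];a=cv2.imread(f)
cv2.imwrite("pics/c8.png",cv2.resize(a[45:115,240:330],(720,560),interpolation=cv2.INTER_CUBIC))
E
```

```text
{'time': 8.55, 'ee_pos': [0.556, 0.045, 0.106], 'tcp_rot': [-179.985, -0.013, 125.15], 'wrist_force': [0.227, 0.244, -5.416], 'torque': [0.001, -0.003, 0.035], 'opening': 0.054}
grey px 227 centroid [285.72687225  76.02202643]
```

View pics/c8.png

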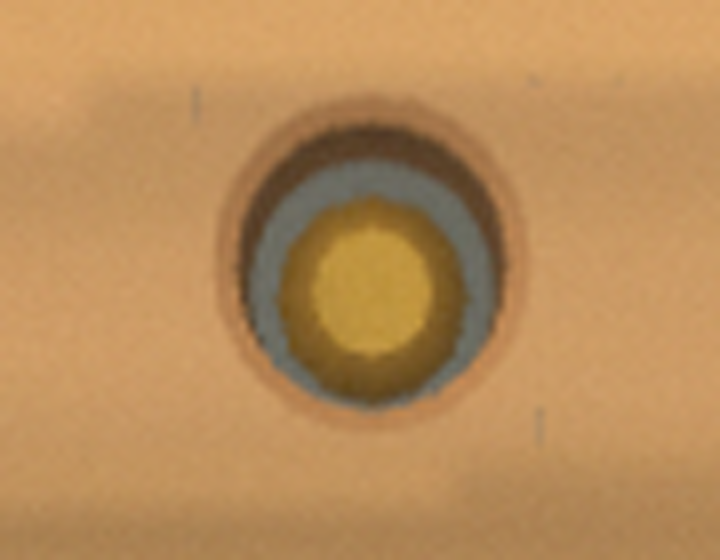

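The pin's disc is now centred in the hole at (373,291). The wrist force of −5.4 N shows the arm carrying the board's weight, so the board is free of the pin tops. I'll lower it a little, then release.

Call:
send_rows(targets="0 0 1.5 0 60;0 0 3 0 60;0 0 4.5 0 60;0 0 4.5 0 60;0 0 4.5 0 100;0 0 4.5 0 140;0 0 4.5 0 140;0 0 4.5 0 140;0 0 4.5 0 140")

```text
time: 9.72
ee_pos: [0.5564, 0.0445, 0.102]
tcp_rot: [180.0, 0.0, 125.2]
wrist_force: [-0.1, -0.2, 0.4]
opening: 0.0381
grasp_force: 0.0
```

```bash
python3 look.py; python3 - <<'E'
import cv2,glob,os
f=max(glob.glob("pics/l*.png"),key=os.path.getmtime);a=cv2.imread(f)
cv2.imwrite("pics/c9.png",a)
E
```

```text
{'time': 9.725, 'ee_pos': [0.556, 0.044, 0.102], 'tcp_rot': [179.985, 0.007, 125.152], 'wrist_force': [-0.063, -0.229, 0.365], 'torque': [0.002, 0.019, -0.002], 'opening': 0.038}
grey px 145 centroid [286.32413793  83.10344828]
```

View pics/c9.png

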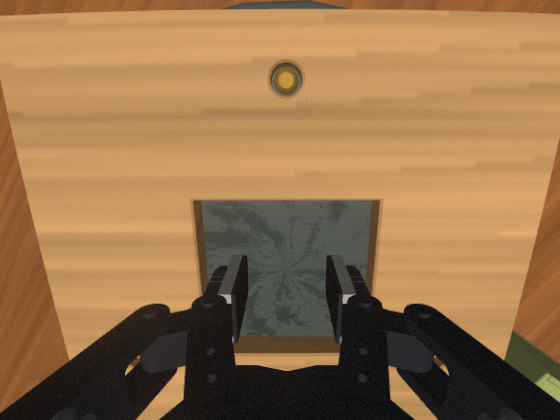

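The window now spans (192..381, 200..352). It has shrunk by an amount matching a drop of about 10 mm, and the pin is inside the hole at (286,79). I'll press gently with the open fingertips astride the window to confirm it's flush.

Call:
send_rows(targets="0 0 -15 0 140;0 0 -40 0 140;0 0 -40 0 0;0 0 -40 0 0;0 0 -40 0 0;0 0 -40 0 0;0 0 -40 0 0;0 0 -25 0 0;0 0 -12 0 0;0 0 -7 0 0;0 0 -4 0 0;0 0 -2 0 0;0 0 -1 0 0;0 0 0 0 0;0 0 0 0 0")

```text
time: 11.65
ee_pos: [0.5564, 0.0445, 0.1019]
tcp_rot: [180.0, 0.0, 125.2]
wrist_force: [-1.0, 0.5, -0.5]
opening: 0.0855
grasp_force: 0.0
```

Call:
send_rows(targets="0 0 0.5 0 0;0 0 1 0 0;0 0 1.5 0 0;0 0 2 0 0;0 0 2 0 0;0 0 2 0 0")

```text
time: 12.4
ee_pos: [0.5564, 0.0445, 0.1008]
tcp_rot: [180.0, 0.0, 125.2]
wrist_force: [-3.1, 0.0, 7.9]
opening: 0.0852
grasp_force: 4.1
```

Contact came at TCP z ≈ .101, which means the board top is at .114, so it's flush. I'll press a little more, then retreat and measure.

Call:
send_rows(targets="0 0 0.7 0 0;0 0 1.2 0 0;0 0 1.2 0 0")

```text
time: 12.78
ee_pos: [0.5564, 0.0445, 0.1008]
tcp_rot: [179.9, 0.1, 125.1]
wrist_force: [-5.2, -0.1, 17.0]
opening: 0.0855
grasp_force: 8.2
```

Call:
send_rows(targets="0 0 -5 0 0;0 0 -20 0 0;-20 0 -60 0 0;-40 0 -110 0 0;-50 0 -160 0 0;-50 0 -198 0 0;-50 0 -198 0 0;-50 0 -198 0 0;-50 0 -198 0 0")

```text
time: 13.9
ee_pos: [0.5847, 0.0037, 0.2953]
tcp_rot: [-179.9, -0.1, 125.2]
wrist_force: [-0.4, -0.6, -1.1]
opening: 0.0857
grasp_force: 0.0
```

```bash
python3 - <<'E'
from meas import *
m,P=pose("wrist");a=camera("wrist");cv2.imwrite("pics/w10.png",a)
for z in(.114,.124):
  c,o,p=board(a,m,P,z);s=np.argsort(o[:,0]);q=p[s[:-1]];print(z,o[s].round(0).tolist(),q.mean(0).round(4),[round(np.linalg.norm(q[i]-q[j]),4) for i,j in((0,1),(0,2),(1,2))])
print(bot.get_obs()["time"],bot.get_obs()["wrist_force"])
E
```

```text
0.114 [[134.0, 214.0, 182.0], [142.0, 361.0, 182.0], [196.0, 287.0, 41.0], [6842.0, 287.0, 137.0]] [0.5559 0.0446 0.114 ] [np.float64(0.1517), np.float64(0.1515), np.float64(0.152)]
0.124 [[134.0, 214.0, 182.0], [142.0, 361.0, 182.0], [196.0, 287.0, 41.0], [6842.0, 287.0, 137.0]] [0.5554 0.0453 0.124 ] [np.float64(0.147), np.float64(0.1469), np.float64(0.1473)]
13.95 [ 0.03763491  0.51296077 -0.04060629]
```

View pics/w10.png

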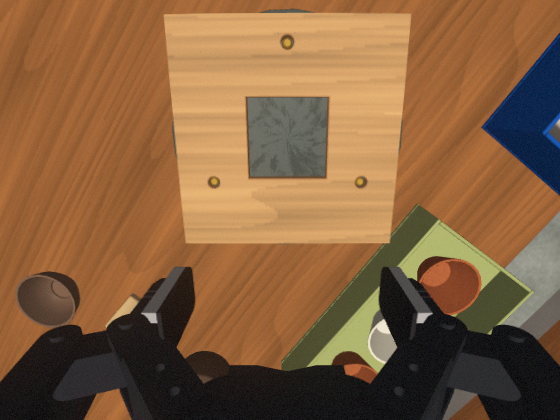

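All three holes, at (287,41), (214,182) and (361,182), show brass pins. The hole spacing of 152 mm at z = .114 matches the true 152.4 mm, so the board is seated flush.

```bash
python3 -c "
from workcell import ticket;print(ticket.job_done())"
```

```text
the job is handed in; nothing more can be done
None
```

The adapter board sits flush over all three pins, the gripper has let go and is clear of it, and the job was handed in at about 14 s of the 72 s allowed; the hand-in call gave no verdict.

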